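# Turn a washed scoop hollow-down under the drainer's upper shelf

### The arm

A 6-joint arm with a two-finger parallel gripper is mounted at the origin on the work surface. World frame = base frame: x ahead of the robot, y to its left, z up, the work surface at z = 0. Lengths are in m, angles in rad, forces in N, time in s.
With the tool pointing down it reaches from about 0.275 to 0.975 m from the base axis. Payload 8.4 kg.
Tool frame: the origin (TCP) lies between the finger pads; the fingertips stand 19 mm ahead of it and the grasp point (between the pads) is the TCP; z points along the fingers, y is the line along which they close (so a half turn about z gives the same grasp; the last joint's range is limited). The gripper opens to 92 mm and grips with 3 to 60 N. Pads are 20 mm wide; open, the fingers measure 128 mm over their backs; the gripper's body (75 mm by 189 mm) begins 69 mm behind the grasp point.
Start: joints at [1.183, 0.353, 1.633, -0, 1.155, -0.002], TCP at [0.235, 0.579, 0.2] pointing down, gripper open.
Joint ranges: [-2.63, 2.63], [-0.92, 2.1], [0.06, 2.66], [-1.3, 4.44], [0, 2.69], [-3.02, 3.02]. Speed limits (rad/s): [2.22, 2.22, 2.79, 3.14, 3.14, 3.14].

### API

Orientations are given as a unit quaternion [x, y, z, w].
In Python, from rig import env, viewer, job, nets gives the robot as it stands. Calls block until the motion is done:
- env.move_to(position, orientation): joint-space move of the TCP to a pose.
- env.move_l(position, ori=None, max_speed=0.15, threshold=None): straight line of the TCP; ori=None keeps the orientation; max_speed is the mean speed in m/s. With threshold (N) it stops when the force on the tool has changed by that much, and returns True; else False.
- env.movej(angles): joint-space move.
- env.gripper_to(opening): finger opening in m; the grip force is fixed at half the most; returns when the fingers have stopped.
- env.sleep(seconds).
- env.inverse_kinematics(position, orientation): joint angles nearest the present ones, or None.
- viewer.capture(name): name is "side" or "top" or "wrist"; returns the picture (384x512x3 uint8, red, green, blue); there is no depth.
- viewer.calibration(name): a dict with "fx", "fy", "cx", "cy" (pixels), "T" (4x4, takes a point from camera to world coordinates). Camera axes: x right, y up, looking along -z (the intrinsics and any distortion apply to the point x, -y, -z); pixel columns grow to the right and rows downward; lengths in m; the calibration is good to about 2 mm. A picture is of the moment at which its call begins: read the wrist's pose just before it. calibration takes no time and is no camera call; for the wrist camera it gives the pose at the moment of the call.
A pose or a line that the arm cannot do raises env.IKError and nothing moves.
- job.close_job(): hands the job in; it is judged then, once.
Trained networks look in the newest picture that a camera, given by its name, has taken for a name from the list of things; names that differ only in an ending like _2 or _b are one class to them, and where a whole thing is asked for, a point or a joint stands for the part that bears it (a point fixed in the world has none). Each returns a list of dicts, best first, with "confidence" (0 to 1); they miss things now and then, are a little off and sometimes report something else, mostly with a low value. They report only what shows in the picture. A call takes as long as a camera call.
- nets.regions_of(camera, query): "mask" (384x512 bool, what is visible of it) and "extent" ([centre column, centre row, width, height] in pixels, round what is visible of it).
Readings, each from a call of its own:
- env.get_clock(): time.
- env.get_q(): joint angles.
- env.get_joint_vel(): joint speeds.
- env.get_tau(): joint torques, N m.
- env.get_eef_pos(): TCP position.
- env.get_tcp_rot(): TCP orientation.
- env.get_contact_force(): force on the tool from outside, world axes, zero at the start.
- env.get_wrist_torque(): the same for the moment, N m.
- env.get_grip_width(): finger opening in m.
- env.get_grasp_force(): force on a finger pad.
Only numpy, scipy, OpenCV 4.12 (cv2) and the standard library are available. Lean on these libraries where they do the work, as an engineer would, in place of code of your own. Each camera call takes 0.05 s, during which the arm holds its last target. There are 200 camera calls.

### The job

The washed scoop on the draining rack was left hollow side up. Turn it over so that it lies flat, hollow side down, on the perforated plate, and slide it straight back until the lip of its pan meets the upturned rear edge of the plate. It is still wet, so keep its pan beneath the wire shelf all the while, and leave the other things where they stand.

Things in the scene. Friction and masses are not known exactly. Their poses are not given: they have to be found in the camera images.
- rack: Fixed steel draining rack, open in front, 185 x 450 mm. Origin on the bench under its middle; x points from the open front (robot's side) to the rear, y left, z up. Perforated flat plate, top 36 mm above the bench, from x = -79 to +80 mm and y = -215 to +215 mm. 8 mm thick uprights at x = -85 and +90 mm, y = +-222 mm. Two bottles and a carton stand on its upper shelf near both ends.
- rack_stop (a point): Middle of the inner face of the plate's upturned rear edge (28 mm high), at the height of the plate's top: 80 mm behind the rack's origin, 36 mm up. Axes as the rack's.
- rack_bar (a point): Middle of the front bar of the upper shelf: round, 8 mm thick, along y, 85 mm in front of the rack's origin, axis 160 mm above the bench. From it open steel wires, 27 mm apart, run to the rear at the same height and roof the plate. Axes as the rack's.
- scoop_pan (a point): Centre of the scoop's pan, half-way up. Scoop: rigid, loose, 0.12 to 0.24 kg: white plastic pan, flat bottom, 100 (x) x 80 (y) x 40 mm (z), 3 mm sheet, and a handle. x points from handle to lip, z out of the hollow. Walled at the handle end, open at the lip; side walls slope from 40 to 22 mm over the last 30 mm. Hollow down, it rests flat on its rims; it also stands steadily on either side wall.
- scoop_grip (a point): Point on the axis of the scoop's black handle, 20 mm from its free end, 130 mm from the pan's centre. The handle is a round bar, 26 mm thick, 100 mm long, along the scoop's -x, its axis level with the pan's centre: 56 mm above the bench with the scoop flat either way up, 76 mm with it on its side. It sticks out 75 to 102 mm in front of rack_bar at the start, 35 mm when home. Axes as scoop_pan.
- beaker: Bystander: glass beaker, 68 mm across, 85 mm high, standing on the plate to one side of the scoop. Origin under its centre.
- bottle: Bystander: amber jar with black cap, 54 mm across, 95 mm high, standing on the plate to the other side of the scoop. Origin under its centre.
- slide_box: Bystander: cardboard box of slides 88 x 143 x 40 mm lying on the bench to the left of the rack's front. Origin under its centre.
- clamp: Bystander: wooden test-tube clamp 180 mm long, 40 mm wide, 16 mm high, lying on the bench to the right of the rack's front. Origin under its centre.

How it is judged:
At the end, for the whole second after the job is handed in: Scoop at rest on the plate, hollow side down, flat (within 5 degrees, 4 mm in height), lip within 8 mm of the plate's upturned rear edge (pan centre at most 58 mm from it), pointing straight back within 7 degrees; beaker, jar, slide box and clamp within 20 mm of where they stood (angle between scoop_pan's own z axis and vertical above 3.05 rad and z of scoop_pan in the frame of rack between 0.052 and 0.06 m and x of scoop_pan in the frame of rack_stop above -0.058 m and angle between the x axis of scoop_pan and the x axis of rack, either way round below 0.12 rad and linear speed of scoop below 0.02 m/s and distance of each of beaker, bottle, slide_box, clamp from where it was at the start of the episode below 0.02 m); the robot touches nothing.
It fails at once if the pan is drawn out from beneath the wire shelf by more than 30 mm (pan centre more than 65 mm in front of the rack's middle), or lifted out of the rack (x of scoop_pan in the frame of rack below -0.065 m or z of scoop_pan in the frame of rack above 0.15 m).
It fails at once if the beaker or the jar on the plate is knocked over or pushed away by more than 25 mm (angle between any of beaker, bottle's own z axis and vertical above 0.4 rad or distance of any of beaker, bottle from where it was at the start of the episode above 0.025 m).
It fails at once if the slide box or the clamp on the bench is pushed away by more than 25 mm (distance of any of slide_box, clamp from where it was at the start of the episode above 0.025 m).
It also fails if it takes over 72 s, if anything falls off the work surface, if the arm or the gripper's body presses on something with over 40 N, if the wrist force passes 120 N, or if a joint passes its speed limit or range.

## Working session

There is one attempt and no reset: what is moved stays moved. The work goes in short steps, each a Python script; the robot and the scene stay as the last script left them, time stands still between calls to the robot, and variables do not carry over. Pictures are saved under pics/ and viewed, at most 10 in all, crops included, and the job is handed in when it is done.

```bash
ls; mkdir -p pics; cat > h.py <<'E'
import numpy as np, cv2
from rig import env, viewer, job, nets
from scipy.spatial.transform import Rotation as R
def save(cam,name):
    im=viewer.capture(cam); cv2.imwrite('pics/%s.png'%name, im[:,:,::-1]); return im
def ray(c,u,v):
    T=np.array(c['T']); d=np.array([(u-c['cx'])/c['fx'],-(v-c['cy'])/c['fy'],-1.]); return T[:3,3],T[:3,:3]@d
def at_z(c,u,v,z):
    o,d=ray(c,u,v); return o+d*(z-o[2])/d[2]
def proj(c,P):
    T=np.array(c['T']); p=T[:3,:3].T@(np.asarray(P)-T[:3,3]); return c['cx']+c['fx']*p[0]/-p[2], c['cy']-c['fy']*p[1]/-p[2]
E
python3 - <<'E'
from h import *
a=save('top','top0');b=save('side','side0')
cv2.imwrite('pics/both0.png',np.hstack([a,b])[:,:,::-1])
for cam in ('top','side'):
    c=viewer.calibration(cam);print(cam,{k:(np.round(v,3).tolist()) for k,v in c.items()})
    for n in ['rack','scoop_pan','scoop_grip','beaker','bottle','slide_box','clamp','rack_bar']:
        try:
            for r in nets.regions_of(cam,n)[:2]: print(n,round(r['confidence'],2),np.round(r['extent']))
        except Exception as e: print(n,e)
print(env.get_clock(),env.get_q(),env.get_tcp_rot())
E
```

```text
pics
top {'fx': 442.248, 'fy': 442.248, 'cx': 248.408, 'cy': 190.288, 'T': [[-0.021, 0.985, -0.173, 0.336], [-1.0, -0.022, 0.001, -0.007], [-0.002, 0.173, 0.985, 1.408], [0.0, 0.0, 0.0, 1.0]]}
rack 0.9 [211. 155. 158.  93.]
scoop_pan 0.78 [213. 183.  27.  63.]
scoop_grip 0.73 [214. 182.  27.  63.]
beaker 0.6 [261. 161.  23.  20.]
bottle 0.86 [164. 142.  19.  23.]
bottle 0.67 [262. 161.  21.  23.]
slide_box 0.62 [126. 252.  51.  36.]
clamp 0.96 [374. 256.  39.  47.]
clamp 0.69 [210. 152. 166.  93.]
rack_bar 0.72 [211. 152. 164.  96.]
side {'fx': 413.516, 'fy': 413.516, 'cx': 254.462, 'cy': 191.391, 'T': [[0.728, 0.451, -0.517, -0.042], [-0.686, 0.497, -0.532, -0.594], [0.017, 0.741, 0.671, 0.889], [0.0, 0.0, 0.0, 1.0]]}
rack 0.64 [273. 168. 135. 157.]
scoop_pan 0.82 [250. 186.  57.  38.]
scoop_grip 0.58 [246. 183.  65.  40.]
beaker 0.98 [300. 196.  26.  35.]
bottle 0.92 [244. 137.  18.  29.]
slide_box 0.78 [140. 182.  47.  40.]
clamp 0.71 [326. 355.  19.  58.]
rack_bar 0.63 [273. 169. 136. 156.]
0.9 [ 1.18258190e+00  3.52953509e-01  1.63337039e+00 -9.03499618e-06
  1.15520787e+00 -2.42147654e-03] [1.91700659e-01 9.81453441e-01 2.90598290e-05 9.96232939e-06]
```

View pics/top0.png

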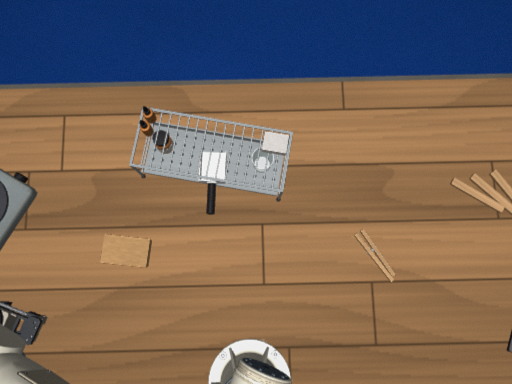

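View pics/side0.png

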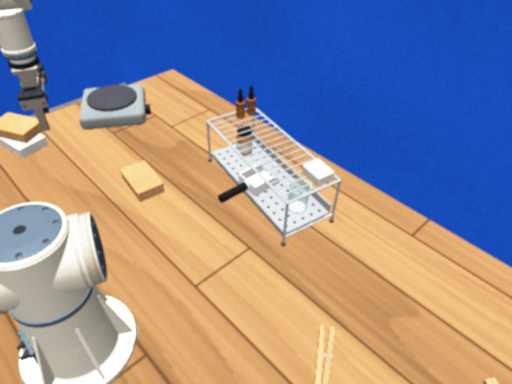

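The top picture shows the rack yawed, with its front bar running from about (131,166) to (280,197). The black handle ends at about (211,213). The beaker is at (262,161), the jar at (162,142), the box at (126,252) and the clamp at (374,256). The front of the handle is clear, so I'll compute positions and look from close by with the wrist camera.

```bash
python3 - <<'E'
from h import *
c=viewer.calibration('top')
L=at_z(c,131,166,.16);Rr=at_z(c,280,197,.16);print('bar',L,Rr,np.linalg.norm(L-Rr))
y=(L-Rr);yaw=np.arctan2(-y[0],y[1]);print('yaw',np.degrees(yaw))
g0=at_z(c,211,213,.056);g1=at_z(c,212,182,.056);print('handle',g0,g1,np.degrees(np.arctan2(*(g1-g0)[[1,0]])))
for n,u,v in [('beaker',262,161),('jar',162,142)]: print(n,at_z(c,u,v,.08))
def tool(yaw): return (R.from_euler('z',yaw)*R.from_euler('y',np.pi)).as_quat()
p=env.get_eef_pos(); env.move_l([p[0],p[1],.42])
P=g0*1; P[2]=.42
for a in (yaw,):
    q=tool(a); 
    for dx in (-.0,-.05,-.1):
        print(dx,env.inverse_kinematics(P+[dx,0,0],q))
env.move_to(P+[-.05,0,0],tool(yaw))
w=viewer.calibration('wrist'); np.save('w1.npy',w,allow_pickle=True); print(np.round(w['T'],3), {k:w[k] for k in w if k!='T'})
save('wrist','w1')
for n in ['scoop_pan','scoop_grip','beaker','bottle']:
    for r in nets.regions_of('wrist',n)[:2]: print(n,round(r['confidence'],2),np.round(r['extent']))
print(env.get_clock())
E
```

```text
bar [0.63335962 0.33011357 0.16      ] [ 0.53311264 -0.09803182  0.16      ] 0.4397248344402116
yaw -13.17797586804466
handle [0.50437211 0.10826419 0.056     ] [0.60147935 0.10448654 0.056     ] -2.227788710186039
beaker [ 0.6593712  -0.05219037  0.08      ]
jar [0.72690077 0.25710578 0.08      ]
-0.0 [ 2.08535199e-01  3.99683192e-02  1.54895141e+00 -4.44089210e-16
  1.55267292e+00 -1.13226206e+00]
-0.05 [ 2.30699177e-01 -4.59389453e-02  1.63456334e+00 -4.44089210e-16
  1.55296826e+00 -1.11009808e+00]
-0.1 [ 2.58015411e-01 -1.32665677e-01  1.71238854e+00 -4.44089210e-16
  1.56186979e+00 -1.08278185e+00]
[[ 0.227 -0.943 -0.244  0.386]
 [ 0.974  0.22   0.056  0.125]
 [ 0.001 -0.251  0.968  0.605]
 [ 0.     0.     0.     1.   ]] {'fx': 345.9714586973578, 'fy': 345.9714586973578, 'cx': 245.19064724062773, 'cy': 191.40734673363}
scoop_pan 0.83 [265. 232.  51. 118.]
scoop_grip 0.78 [262. 230.  54. 113.]
beaker 0.89 [178. 284.  42.  42.]
bottle 0.38 [278. 291. 320. 161.]
4.65
```

View pics/w1.png

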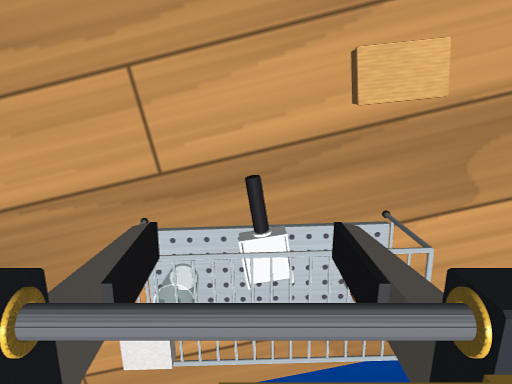

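The wrist view is upside down, with the robot at the top. The handle runs from (253,177) to (262,233) and the pan lies at about (265,258). The rack's front feet are at (145,221) and (386,214), and the front bar runs from about (150,259) to (430,249). I'll fit the rack pose to these points.

```bash
python3 - <<'E'
from h import *
from scipy.optimize import least_squares
w=np.load('w1.npy',allow_pickle=True).item(); t=viewer.calibration('top')
A=at_z(w,145,221,0);B=at_z(w,386,214,0);print('feet',A,B,np.linalg.norm(A-B))
g0=at_z(w,253,177,.056);g1=at_z(w,262,233,.056);print('handle w',g0,g1,np.linalg.norm(g1-g0),np.degrees(np.arctan2(*(g1-g0)[[1,0]])))
def Wp(p,X): 
    return R.from_euler('z',p[2]).apply(X)+[p[0],p[1],0]
obs=[(w,[-.085,-.222,0],(145,221)),(w,[-.085,.222,0],(386,214)),(w,[-.085,.222,.16],(430,250)),(w,[.09,-.222,.16],(172,364)),
 (t,[-.085,.222,.16],(131,166)),(t,[-.085,-.222,.16],(280,197)),(t,[.09,-.222,.16],(292,130)),(t,[.09,.222,.16],(142,107))]
f=lambda p:np.ravel([np.subtract(proj(c,Wp(p,X)),uv) for c,X,uv in obs])
s=least_squares(f,[.64,.1,-.23],loss='soft_l1');print(s.x,np.degrees(s.x[2]));print(np.round(f(s.x).reshape(-1,2),1))
for g in (g0,g1): print('in rack',R.from_euler('z',-s.x[2]).apply(g-[s.x[0],s.x[1],0]))
# overlay
im=cv2.imread('pics/w1.png')
for X in [[-.079,y,.036] for y in(-.215,.215)]+[[.08,-.215,.036],[.08,.215,.036],[-.085,0,.16]]:
    u=proj(w,Wp(s.x,X)); cv2.circle(im,tuple(int(round(k)) for k in u),3,(0,0,255),1)
for y in (-.2,.2): 
    u=proj(w,Wp(s.x,[-.085,y,.16])); cv2.circle(im,tuple(int(round(k)) for k in u),3,(0,255,0),1)
cv2.imwrite('pics/w1o.png',cv2.resize(im[150:380,90:450],None,fx=2,fy=2))
E
```

```text
feet [ 0.55154085 -0.10320381  0.        ] [0.63934409 0.33203546 0.        ] 0.44400746518320405
handle w [0.50392436 0.11088837 0.056     ] [0.60179596 0.10422805 0.056     ] 0.09809796249694389 -3.8930652521287743
[ 0.67859375  0.09803022 -0.19700796] -11.287724625533803
[[  0.1   0.1]
 [  0.1  -0.4]
 [  1.6  -0.3]
 [-44.1   0.6]
 [ -0.7  -1.8]
 [  1.5  -6.5]
 [ -0.8   2.6]
 [  1.3   0.6]]
in rack [-0.1738075  -0.02157967  0.056     ]
in rack [-0.0765254  -0.00895415  0.056     ]
```

View pics/w1o.png

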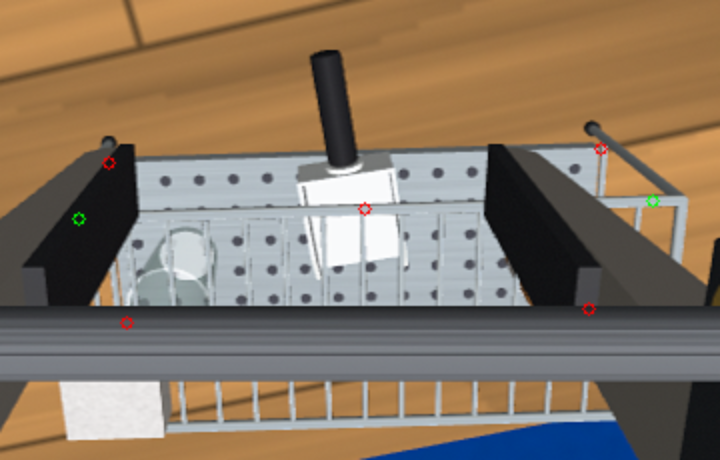

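The overlay fits: the rack sits at (0.679, 0.098) with a yaw of -11.3°, and foot spacing comes out at 444 mm as specified. The handle sticks out 89 mm and is yawed +7.4° relative to the rack. I'll do the flip as two 90° rolls with a regrasp in between, so next I check inverse kinematics along the plan.

```bash
cat >> h.py <<'E'
RX,RY,RYAW=0.6786,0.0980,-0.1970
def ori(psi,phi,beta,s=1):
    b=np.radians(beta); z=np.array([np.sin(b),0,-np.cos(b)]); y=np.array([0,s,0.]); x=np.cross(y,z)
    return R.from_euler('z',psi)*R.from_euler('x',phi,degrees=True)*R.from_matrix(np.c_[x,y,z])
def pose(pan,psi,phi,beta,s=1,back=0,d=.132):
    """pan: pan centre x,y in rack frame and height z; psi: scoop yaw relative to the rack; back: retreat along the tool axis"""
    o=ori(RYAW+psi,phi,beta,s)
    p=R.from_euler('z',RYAW).apply([pan[0]-d*np.cos(psi),pan[1]-d*np.sin(psi),pan[2]])+[RX,RY,0]
    return p-back*o.apply([0,0,1]), o.as_quat()
E
python3 - <<'E'
from h import *
for s in (1,-1):
  for beta in (0,15,30):
    for phi in (-48,0,48):
      for pan,psi,back in [((-.025,-.002,.056),.129,.12),((-.025,-.002,.095),0,0)]:
        q=env.inverse_kinematics(*pose(pan,psi,phi,beta,s,back)); print(s,beta,phi,back,None if q is None else np.round(q,2))
for beta in (30,45,60):
  for s in (1,-1):
    for back in (0,.12):
      q=env.inverse_kinematics(*pose((.03,0,.056),0,0,beta,s,back)); print('slide',s,beta,None if q is None else np.round(q,2))
E
```

```text
1 0 -48 0.12 [ 0.71  0.7   1.52 -0.56  1.59 -0.6 ]
1 0 -48 0 [ 0.6   0.72  1.58 -0.55  1.52 -0.54]
1 0 0 0.12 [ 0.2   0.24  1.85 -0.    1.05 -1.3 ]
1 0 0 0 [ 0.23  0.35  1.91 -0.    0.88 -1.14]
1 0 48 0.12 [-0.48  0.5   1.91  0.79  1.27 -2.44]
1 0 48 0 [-0.3   0.5   2.07  1.04  1.03 -2.46]
1 15 -48 0.12 [ 0.84  0.6   1.75 -0.71  1.41 -0.43]
1 15 -48 0 [ 0.7   0.66  1.76 -0.73  1.35 -0.39]
1 15 0 0.12 [ 0.29  0.07  2.11 -0.14  0.73 -1.12]
1 15 0 0 [ 0.32  0.25  2.09 -0.24  0.58 -0.87]
1 15 48 0.12 [-0.57  0.39  2.17  1.03  1.08 -2.7 ]
1 15 48 0 [-0.31  0.43  2.27  1.42  0.85 -2.79]
1 30 -48 0.12 [ 0.98  0.55  1.98 -0.91  1.27 -0.17]
1 30 -48 0 [ 0.8   0.62  1.93 -0.96  1.23 -0.17]
1 30 0 0.12 [ 0.43 -0.04  2.35 -0.61  0.43 -0.57]
1 30 0 0 [ 0.44  0.22  2.27 -0.97  0.37 -0.06]
1 30 48 0.12 None
1 30 48 0 [-0.25  0.45  2.46  2.02  0.83  2.98]
-1 0 -48 0.12 [ 0.71  0.7   1.52 -0.56  1.59  2.54]
-1 0 -48 0 [ 0.6   0.72  1.58 -0.55  1.52  2.6 ]
-1 0 0 0.12 [ 0.2   0.24  1.85 -0.    1.05  1.84]
-1 0 0 0 [ 0.23  0.35  1.91 -0.    0.88  2.  ]
-1 0 48 0.12 [-0.48  0.5   1.91  0.79  1.27  0.7 ]
[... 398 characters left out ...]
 2.97]
-1 30 -48 0 [ 0.8   0.62  1.93 -0.96  1.23  2.97]
-1 30 0 0.12 [ 0.43 -0.04  2.35 -0.61  0.43  2.57]
-1 30 0 0 None
-1 30 48 0.12 [-0.65  0.36  2.43  1.4   0.97  0.01]
-1 30 48 0 [-0.25  0.45  2.46  2.02  0.83 -0.17]
slide 1 30 [ 0.37  0.36  2.2  -1.14  0.3   0.05]
slide 1 30 [ 0.46  0.09  2.22 -0.68  0.5  -0.37]
slide -1 30 None
slide -1 30 [ 0.46  0.09  2.22 -0.68  0.5   2.78]
slide 1 45 [0.48 0.45 2.34 4.16 0.55 1.15]
slide 1 45 None
slide -1 45 [ 0.48  0.45  2.34  4.16  0.55 -1.99]
slide -1 45 None
slide 1 60 [0.6  0.67 2.42 3.96 1.01 1.53]
slide 1 60 [0.9  0.47 2.55 4.3  1.   1.45]
slide -1 60 [ 0.6   0.67  2.42  3.96  1.01 -1.61]
slide -1 60 [ 0.9   0.47  2.55  4.3   1.   -1.7 ]
```

```bash
python3 - <<'E'
from h import *
pan,psi=(-.025,-.002,.056),.129
env.gripper_to(.046)
t=env.get_clock()
env.move_to(*pose((-.025,-.002,.12),psi,45,0,1,.14)); print('move',env.get_clock()-t)
t=env.get_clock(); p,o=pose((-.025,-.002,.12),psi,42,0,1,.14)
env.move_l(env.get_eef_pos(),o); print('rot3deg',env.get_clock()-t, env.get_joint_vel())
p,o=pose(pan,psi,45,0,1,.10); env.move_l(p,o)
p,o=pose(pan,psi,45,0,1,0); print('hit',env.move_l(p,o,max_speed=.08,threshold=10)); print(env.get_eef_pos()-p)
save('wrist','w2')
env.gripper_to(.0); print(env.get_grip_width(),env.get_grasp_force(),env.get_contact_force(),env.get_clock())
save('side','s2')
E
```

```text
move 1.0916999999999994
rot3deg 0.25 [-0.01475842  0.01763867  0.00919389  0.00774881  0.00599357 -0.01604551]
hit False
[ 0.00028747 -0.00030281  0.00026511]
0.0004865822221398365 0.10006825206801295 [-0.31163567 -0.08613064 -0.57715624] 9.825
```

```bash
python3 -c "
import cv2,numpy as np
a=cv2.imread('pics/w2.png');b=cv2.imread('pics/s2.png')[80:270,150:400]
cv2.imwrite('pics/v2.png',np.hstack([cv2.resize(a,(400,300)),cv2.resize(b,(395,300))]))"
```

```text
(no output)
```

View pics/v2.png

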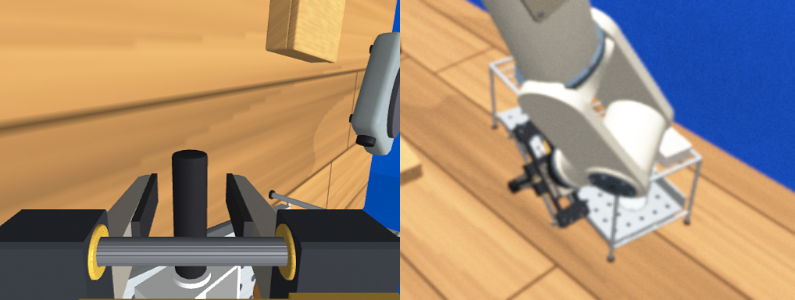

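The wrist view before closing shows the handle between the fingers, with its free end at about (190,155) in the shrunken view. The grip still closed on nothing (width 0), so either the depth or the height was off. I'll look again with projected marks.

```bash
python3 - <<'E'
from h import *
c=viewer.calibration('wrist'); im=save('wrist','w3').copy(); old=cv2.imread('pics/w2.png')
print(env.get_eef_pos(), R.from_quat(env.get_tcp_rot()).as_matrix().round(3).tolist())
im=im[:,:,::-1].copy()
for pic in (im,old):
    for d in (.150,.132,.05):
        P,_=pose((-.025,-.002,.056),.129,45,0,1,0,d); u=proj(c,P); cv2.circle(pic,tuple(int(round(k)) for k in u),4,(0,0,255),1); print(d,np.round(u,1))
cv2.imwrite('pics/w3o.png',np.hstack([cv2.resize(im,(400,300)),cv2.resize(old,(400,300))]))
E
```

```text
[0.52199095 0.10990011 0.05597993] [[-0.998, 0.048, 0.048], [0.068, 0.705, 0.705], [0.0, 0.707, -0.707]]
0.15 [244.8 199. ]
0.132 [244.8 229.5]
0.05 [244.9 352.4]
0.15 [244.8 199. ]
0.132 [244.8 229.5]
0.05 [244.9 352.4]
```

View pics/w3o.png

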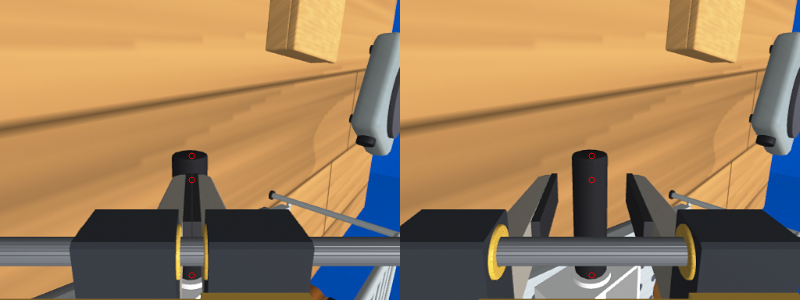

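```bash
python3 - <<'E'
from h import *
c=viewer.calibration('wrist'); p=np.array(env.get_eef_pos()); M=R.from_quat(env.get_tcp_rot()).as_matrix()
T=np.array(c['T']); print('cam in tool',M.T@(T[:3,3]-p), (M.T@T[:3,:3]).round(3).tolist())
for h in (.023,):
  for dz in (-.03,0,.019):
    for dx in (-.01,.01):
      print('dz',dz,'dx',dx,[np.round(proj(c,p+M@[dx,sg*h,dz])) for sg in(-1,1)])
# triangulate the handle end from top, w1, w3
t=viewer.calibration('top'); w=np.load('w1.npy',allow_pickle=True).item()
A=np.zeros((3,3));b=np.zeros(3)
for cc,u,v in [(t,211,213),(w,253,177),(c,244.5,198)]:
    o,d=ray(cc,u,v); d/=np.linalg.norm(d); Q=np.eye(3)-np.outer(d,d); A+=Q;b+=Q@o
X=np.linalg.solve(A,b);print('handle end',X,[np.round(proj(cc,X),1) for cc in (t,w,c)])
im=cv2.imread('pics/w2.png'); 
for r in (215,225,232,240,260): print(r,im[r,180:320:3].mean(axis=1).astype(int).tolist())
E
```

```text
cam in tool [ 7.03206143e-02  1.83892780e-04 -1.84790166e-01] [[-0.0, 0.968, 0.251], [1.0, 0.001, -0.0], [-0.001, 0.251, -0.968]]
dz -0.03 dx -0.01 [array([198., 271.]), array([292., 270.])]
dz -0.03 dx 0.01 [array([196., 232.]), array([293., 232.])]
dz 0 dx -0.01 [array([205., 246.]), array([285., 246.])]
dz 0 dx 0.01 [array([204., 213.]), array([286., 213.])]
dz 0.019 dx -0.01 [array([208., 234.]), array([281., 234.])]
dz 0.019 dx 0.01 [array([207., 203.]), array([282., 203.])]
handle end [0.50368017 0.10975417 0.05677665] [array([210.5, 213.2]), array([252.3, 177.1]), array([244. , 199.3])]
215 [136, 136, 137, 136, 136, 133, 133, 134, 134, 135, 136, 139, 139, 131, 22, 23, 26, 29, 32, 34, 38, 41, 45, 48, 49, 50, 51, 49, 40, 156, 157, 157, 158, 159, 159, 159, 159, 158, 155, 153, 150, 149, 148, 147, 146, 146, 144]
225 [110, 84, 85, 86, 60, 28, 26, 94, 146, 145, 146, 144, 145, 141, 19, 21, 25, 28, 32, 35, 38, 40, 45, 48, 49, 50, 50, 48, 40, 161, 159, 157, 154, 152, 151, 149, 152, 23, 28, 25, 89, 86, 85, 88, 135, 145, 144]
232 [86, 87, 87, 61, 27, 27, 50, 93, 146, 147, 148, 149, 151, 147, 19, 24, 26, 29, 32, 36, 39, 43, 45, 48, 49, 49, 50, 48, 43, 152, 150, 148, 148, 148, 147, 146, 150, 22, 27, 29, 25, 89, 87, 87, 87, 87, 95]
240 [87, 87, 35, 29, 27, 49, 48, 67, 154, 155, 156, 157, 158, 163, 20, 22, 27, 29, 31, 35, 39, 42, 46, 48, 49, 49, 51, 48, 51, 148, 147, 147, 146, 147, 148, 147, 143, 23, 24, 28, 28, 27, 90, 88, 87, 87, 87]
260 [28, 28, 28, 50, 48, 47, 49, 86, 155, 152, 152, 150, 150, 151, 14, 23, 26, 29, 32, 37, 39, 42, 46, 48, 49, 50, 49, 48, 51, 145, 145, 147, 149, 152, 151, 147, 142, 22, 23, 24, 23, 24, 27, 28, 26, 90, 87]
```

The handle's position is confirmed: triangulating from three views gives a height of 57 mm. The fingertips are at fault. They show at pixel row 224, where row 203 is expected, so they end about 35 mm short of the stated tip, which explains closing on nothing. I'll advance along the tool axis by that offset.

```bash
sed -i 's/    return p-back\*o.apply/    back=back-SH\n    return p-back*o.apply/; s/^RX,RY/SH=0.034\nRX,RY/' h.py
python3 - <<'E'
from h import *
pan,psi=(-.025,-.002,.056),.129
env.gripper_to(.046)
p,o=pose(pan,psi,45,0); print('hit',env.move_l(p,o,max_speed=.04,threshold=6)); print(env.get_eef_pos()-p,env.get_contact_force())
env.gripper_to(.0); print(env.get_grip_width(),env.get_grasp_force(),env.get_contact_force(),env.get_clock())
for phi in (45,0,-45):
  for z in (.06,.1): 
    q=env.inverse_kinematics(*pose((-.025,-.002,z),0,phi,0)); print(phi,z,None if q is None else np.round(q,2))
print(env.inverse_kinematics(*pose((.03,0,.056),0,0,30)))
E
```

```text
hit False
[ 1.25607673e-04 -9.23103092e-05  7.71129439e-05] [-0.07680094  0.67246236  0.66885798]
0.024549205965004477 29.999951720237732 [0.51162384 0.02668177 0.31222662] 12.1667
45 0.06 [-0.23  0.59  2.08  1.12  0.9  -2.52]
45 0.1 [-0.23  0.51  2.07  1.06  0.94 -2.43]
0 0.06 [ 0.23  0.45  1.95 -0.    0.74 -1.14]
0 0.1 [ 0.23  0.39  1.93 -0.    0.82 -1.14]
-45 0.06 [ 0.56  0.76  1.65 -0.55  1.37 -0.52]
-45 0.1 [ 0.56  0.7   1.65 -0.54  1.42 -0.55]
None
```

```bash
cat >> h.py <<'E'
def roll(pan,psi,beta,a,b,n=9,v=.015):
    for phi in np.linspace(a,b,n+1)[1:]:
        p,o=pose(pan,psi,phi,beta); env.move_l(p,o,max_speed=v)
def rd(s): print(s,'w',round(env.get_grip_width(),4),'F',np.round(env.get_contact_force(),1),'M',np.round(env.get_wrist_torque(),2),'t',round(env.get_clock(),1))
E
python3 - <<'E'
from h import *
xy=[-.025,-.002]
rd('0')
p,o=pose(xy+[.075],.129,45,0); env.move_l(p,o,max_speed=.05); rd('lift20')
p,o=pose(xy+[.096],.06,45,0); env.move_l(p,o,max_speed=.05)
p,o=pose(xy+[.096],0,45,0); env.move_l(p,o,max_speed=.05); rd('lift40'); save('side','s4')
roll(xy+[.096],0,0,45,0,5); rd('mid')
roll(xy+[.096],0,0,0,-45,5); rd('rolled')
c=viewer.calibration('wrist'); np.save('w5.npy',c,allow_pickle=True); a=save('wrist','w5'); b=save('side','s5')
cv2.imwrite('pics/v5.png',np.hstack([cv2.resize(a,(400,300)),cv2.resize(b[80:270,150:400],(395,300))])[:,:,::-1])
E
```

```text
0 w 0.0245 F [0.5 0.  0.3] M [-0.38  0.02 -0.03] t 12.2
lift20 w 0.0248 F [-0.5  0.1 -2.3] M [-0.56  0.18  0.04] t 12.7
lift40 w 0.0251 F [ 0.2 -0.3 -2.1] M [-0.48  0.32 -0.01] t 13.6
mid w 0.0252 F [ 0.6  0.  -3. ] M [ 0.11  0.24 -0.08] t 16.2
rolled w 0.0252 F [-0.8  0.  -2.4] M [ 0.56  0.13 -0.04] t 18.8
```

View pics/v5.png

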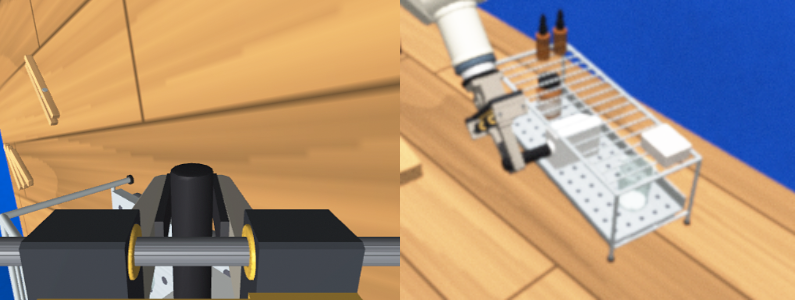

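The side view shows the scoop on its side at about (575,135) under the wires, its bottom facing the camera, with the handle at (525,155) in the fingers. The full weight is held. Next: lower it, release, regrasp and roll again.

```bash
python3 - <<'E'
from h import *
xy=[-.025,-.002]
p,o=pose(xy+[.0765],0,-45,0); print(env.move_l(p,o,max_speed=.03,threshold=6), env.get_eef_pos()-p); rd('down')
env.gripper_to(.046); rd('open')
p,o=pose(xy+[.0765],0,-45,0,1,.10); env.move_l(p,o,max_speed=.12)
p,o=pose(xy+[.13],0,0,0,1,.12); env.move_to(p,o)
c=viewer.calibration('wrist'); np.save('w6.npy',c,allow_pickle=True); a=save('wrist','w6'); b=save('side','s6')
cv2.imwrite('pics/v6.png',np.hstack([cv2.resize(a,(400,300)),cv2.resize(b[80:270,150:400],(395,300))])[:,:,::-1])
for n in('scoop_grip','scoop_pan'):
  for r in nets.regions_of('wrist',n)[:2]: print(n,round(r['confidence'],2),np.round(r['extent']))
rd('')
E
```

```text
False [6.72551225e-05 3.25626158e-05 4.60785105e-05]
down w 0.0251 F [-0.5 -0.6 -0.4] M [ 0.35 -0.01 -0.04] t 19.6
open w 0.0459 F [-0.5  0.5 -0.1] M [ 0.32 -0.04 -0.01] t 20.1
scoop_grip 0.64 [248. 261.  42. 211.]
scoop_pan 0.64 [248. 261.  47. 212.]
 w 0.0458 F [-0.1  0.6 -0.6] M [ 0.01 -0.03 -0.01] t 22.0
```

View pics/v6.png

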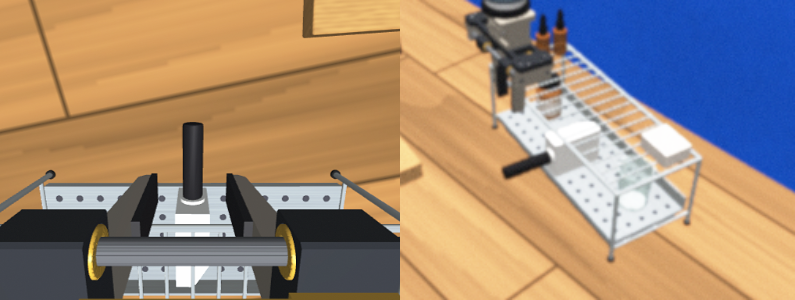

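The scoop stands on its side wall, straight along the rack, with the handle's end at (193,123) and its root at (193,197) in the shrunken wrist view. Now the second grasp and roll.

```bash
python3 - <<'E'
from h import *
w=np.load('w6.npy',allow_pickle=True).item()
im=cv2.imread('pics/w6.png').mean(axis=2)
def mid(r): 
    s=np.where(im[r,215:280]<70)[0]+215; return s.mean(),len(s)
ms=[(mid(r),r) for r in (170,200,230)];print(ms)
inr=lambda g:R.from_euler('z',-RYAW).apply(g-[RX,RY,0])
a,b=[inr(at_z(w,ms[i][0][0],ms[i][1],.076)) for i in (0,2)]; psi=np.arctan2(b[1]-a[1],b[0]-a[0]); end=inr(at_z(w,247,158,.076))
print(a,b,'psi deg',np.degrees(psi),'end',end)
pan=[end[0]+.15*np.cos(psi), a[1]+(end[0]+.15-a[0])*np.tan(psi)]; print('pan',pan)
assert abs(psi)<.1 and abs(pan[0]+.025)<.015 and abs(pan[1]+.002)<.015
pan=[-.025,pan[1]]
p,o=pose(pan+[.085],psi,45,0,1,.11); env.move_to(p,o)
p,o=pose(pan+[.076],psi,45,0,1,.07); env.move_l(p,o)
p,o=pose(pan+[.076],psi,45,0); print('hit',env.move_l(p,o,max_speed=.06,threshold=6)); rd('at')
env.gripper_to(0); rd('grip'); assert env.get_grip_width()>.02
p,o=pose(pan+[.096],psi/2,45,0); env.move_l(p,o,max_speed=.05); rd('lift')
p,o=pose(pan+[.096],0,45,0); env.move_l(p,o,max_speed=.05)
roll(pan+[.096],0,0,45,-45,10); rd('rolled')
p,o=pose(pan+[.0565],0,-45,0); print(env.move_l(p,o,max_speed=.03,threshold=8), env.get_eef_pos()-p); rd('down')
save('side','s7')
E
```

```text
[((np.float64(246.41666666666666), 24), 170), ((np.float64(246.5), 26), 200), ((np.float64(246.0), 25), 230)]
[-0.16500457 -0.00152157  0.076     ] [-0.10419404 -0.00198413  0.076     ] psi deg -0.43581144574863173 end [-0.17652996 -0.00096141  0.076     ]
pan [np.float64(-0.02653430057748124), np.float64(-0.002574876435438)]
hit False
at w 0.0459 F [-0.5 -0.7 -0.2] M [-0.3   0.02  0.05] t 24.9
grip w 0.0252 F [-0.8  0.3  0.7] M [-0.35  0.07  0.01] t 25.4
lift w 0.0251 F [ 0.6  1.3 -1.6] M [-0.47  0.33  0.02] t 25.9
rolled w 0.0253 F [ 0.6  0.6 -2. ] M [ 0.54  0.09 -0.01] t 31.2
False [1.38759874e-04 3.67447001e-05 2.36147445e-04]
down w 0.025 F [-0.6 -0.3 -0.2] M [ 0.21  0.   -0.13] t 32.7
```

```bash
python3 - <<'E'
from h import *
env.gripper_to(.046); rd('open')
p,o=pose([-.025,-.0026,.0565],0,-45,0,1,.10); env.move_l(p,o,max_speed=.12)
p,o=pose([-.025,-.0026,.13],0,0,0,1,.12); env.move_to(p,o)
c=viewer.calibration('wrist'); np.save('w8.npy',c,allow_pickle=True); a=save('wrist','w8'); b=save('side','s8')
cv2.imwrite('pics/v8.png',np.hstack([cv2.resize(a,(400,300)),cv2.resize(b[80:270,150:400],(395,300))])[:,:,::-1])
for beta in (20,25,30):
  for phi in (-15,0,15):
    for s in (1,):
      r=[env.inverse_kinematics(*pose((x,-.002,.056),0,phi,beta,s,bk,.138)) for x,bk in((-.025,.08),(-.025,0),(.0,0),(.03,0),(.03,.08))]
      print(beta,phi,s,[None if q is None else np.round(q[3:],1).tolist() for q in r])
rd('')
E
```

```text
open w 0.0463 F [-0.1 -0.7 -0.3] M [ 0.38 -0.02 -0.01] t 33.2
20 -15 1 [[-0.6, 0.8, -0.4], [-0.8, 0.6, -0.3], [-0.7, 0.6, -0.3], [-0.7, 0.6, -0.4], [-0.6, 0.8, -0.5]]
20 0 1 [[-0.4, 0.5, -0.6], [-0.6, 0.3, -0.5], [-0.5, 0.3, -0.6], [-0.5, 0.4, -0.6], [-0.4, 0.5, -0.8]]
20 15 1 [[0.4, 0.3, -1.5], [0.9, 0.1, -2.0], [0.8, 0.2, -1.9], [0.7, 0.2, -1.9], [0.4, 0.3, -1.6]]
25 -15 1 [[-0.8, 0.7, -0.2], [-1.0, 0.6, -0.1], [-0.9, 0.6, -0.1], [-0.9, 0.6, -0.2], [-0.8, 0.7, -0.3]]
25 0 1 [[-0.7, 0.4, -0.4], [-1.0, 0.3, -0.0], [-0.9, 0.3, -0.1], [-0.8, 0.3, -0.3], [-0.6, 0.4, -0.5]]
25 15 1 [[0.4, 0.1, -1.5], [2.3, 0.1, 2.8], [1.9, 0.1, -3.0], [1.4, 0.1, -2.5], [0.5, 0.2, -1.6]]
30 -15 1 [[-0.9, 0.7, -0.0], [-1.2, 0.6, 0.2], [-1.2, 0.6, 0.1], [-1.1, 0.6, 0.0], [-0.9, 0.7, -0.1]]
30 0 1 [[-1.0, 0.4, 0.0], None, None, None, [-0.9, 0.4, -0.1]]
30 15 1 [[4.1, 0.0, 1.2], [3.2, 0.2, 2.0], [3.1, 0.2, 2.1], [3.0, 0.1, 2.2], [0.8, 0.0, -2.0]]
 w 0.0456 F [-0.6 -0.1  0.4] M [ 0.02 -0.05 -0.02] t 35.1
```

View pics/v8.png

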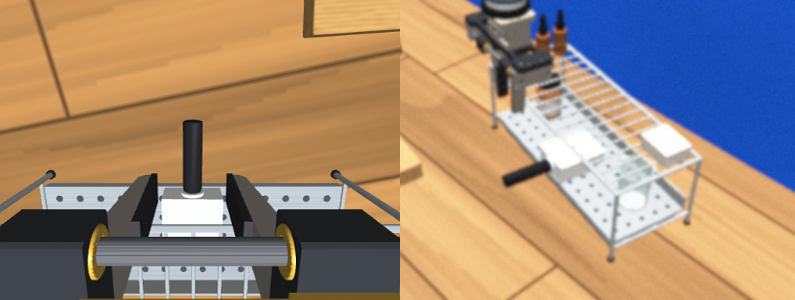

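The scoop now lies flat with its hollow side down: pan back at (193,207) in the wrist view, handle end at (193,122). I'll grip it with the tool tilted back and slide it until it meets the stop.

```bash
python3 - <<'E'
from h import *
w=np.load('w8.npy',allow_pickle=True).item(); im=cv2.imread('pics/w8.png').mean(axis=2)
inr=lambda g:R.from_euler('z',-RYAW).apply(g-[RX,RY,0])
P=[inr(at_z(w,(np.where(im[r,215:280]<70)[0]+215).mean(),r,.056)) for r in(170,230)]
psi=np.arctan2(P[1][1]-P[0][1],P[1][0]-P[0][0]); y=P[0][1]+.14*np.tan(psi); end=inr(at_z(w,247,156,.056)); print(P,np.degrees(psi),y,end)
assert abs(psi)<.08 and abs(y)<.02
x=-.026
k=dict(phi=-15,beta=25,d=.138)
env.move_to(*pose([x,y,.07],psi,back=.09,**k))
p,o=pose([x,y,.056],psi,**k); print('hit',env.move_l(p,o,max_speed=.06,threshold=6)); rd('at')
env.gripper_to(0); rd('grip'); assert env.get_grip_width()>.02
p,o=pose([0,y,.0563],0,**k); print(env.move_l(p,o,max_speed=.04,threshold=15)); rd('half')
p,o=pose([.042,y,.0563],0,**k); print('stop',env.move_l(p,o,max_speed=.03,threshold=8)); rd('end')
print('pan x', .042+inr(np.array(env.get_eef_pos()))[0]-inr(p)[0])
E
```

```text
[array([-0.16126534, -0.00241775,  0.056     ]), array([-0.09674306, -0.00300473,  0.056     ])] -0.5212246698739286 -0.003691377165396025 [-0.17551201 -0.00140367  0.056     ]
hit False
at w 0.0457 F [0.2 0.1 0. ] M [0.22 0.26 0.04] t 37.8
grip w 0.0252 F [0.3 1.6 1.4] M [ 0.18  0.22 -0.05] t 38.2
False
half w 0.0253 F [-0.  -1.8 -0.2] M [0.23 0.16 0.02] t 39.0
stop True
end w 0.0252 F [-1.3  0.8  1.3] M [0.24 0.25 0.01] t 40.0
pan x 0.03112753743558406
```

```bash
python3 - <<'E'
from h import *
k=dict(phi=-15,beta=25,d=.138); y=-.0037
inr=lambda g:R.from_euler('z',-RYAW).apply(g-[RX,RY,0])
p,o=pose([.036,y,.0563],0,**k); print('stop',env.move_l(p,o,max_speed=.02,threshold=10)); rd('push')
x=.036+inr(np.array(env.get_eef_pos()))[0]-inr(p)[0]; print(x)
env.gripper_to(.046); rd('open')
p,o=pose([x,y,.0563],0,back=.10,**k); env.move_l(p,o,max_speed=.1)
p,o=pose([-.03,y,.14],0,0,0,1,.12); env.move_to(p,o); env.sleep(.3)
w=viewer.calibration('wrist'); a=save('wrist','w9'); b=save('side','s9')
cv2.imwrite('pics/v9.png',np.hstack([cv2.resize(a,(400,300)),cv2.resize(b[80:270,150:400],(395,300))])[:,:,::-1])
im=a.mean(axis=2)
for r in range(160,260,8):
    s=np.where(im[r,205:290]<70)[0]+205
    if len(s)>10: print(r,len(s),inr(at_z(w,s.mean(),r,.056)).round(4))
rd('')
E
```

```text
stop True
push w 0.0256 F [-1.7  1.3  2. ] M [ 0.21  0.14 -0.03] t 40.2
0.031117402877629312
open w 0.0459 F [-0.2  1.2  0.1] M [ 0.18  0.19 -0.01] t 40.7
216 23 [-0.1143 -0.0034  0.056 ]
224 23 [-0.1052 -0.0034  0.056 ]
232 23 [-0.096  -0.0034  0.056 ]
240 22 [-0.0866 -0.0039  0.056 ]
248 23 [-0.0772 -0.0018  0.056 ]
256 24 [-0.0676 -0.0013  0.056 ]
 w 0.0458 F [ 0.7 -0.5  0.2] M [-0.02 -0.05 -0.  ] t 43.1
```

View pics/v9.png

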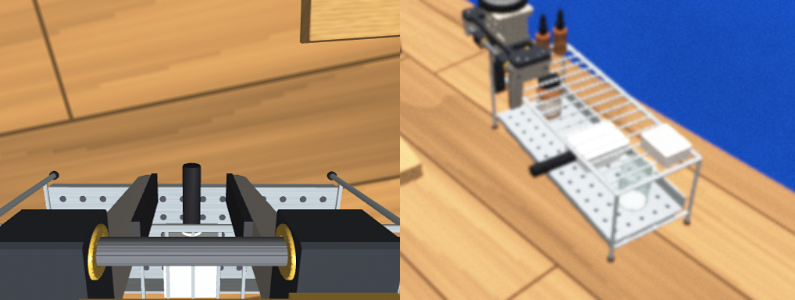

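The scoop lies hollow side down and straight. Its handle end at about (192,164) puts the pan centre roughly 29 mm behind the rack's middle (at least 22 mm needed), and two pushes stopped at the same place. The robot is clear.

```bash
python3 -c "
from h import *
print(job.close_job(), env.get_clock())"
```

```text
the job is handed in; nothing more can be done
the job is handed in; nothing more can be done
```

The scoop is turned hollow side down and pushed straight back against the rear edge, with the robot clear; the job was handed in at about 43 s of the 72 s limit, but no verdict came back.

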